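# Stop the dust extractor and change its speed on the interlocked keys

## Task

The dust extractor has been left running; on its four-key switch box one of the two ribbed speed keys is down. First stop it: press the wide Stop key fully down, so that the Run key beside it pops up. Then set the other speed for the next job: press the ribbed key that is still up fully down, so that the one that was down pops up, and let go.

Things in the scene. Friction and masses are not known exactly. Their poses are not given: they have to be found in the camera images.
- switch_box: Grey housing 140 x 270 x 60 mm (x, y, z) fixed to the bench; on top a row of four white keys, 70 mm long along x: from +y to -y Stop, Run (a flat disc on it), slow, fast. Origin: centre of its underside, on the bench. x points from the keys' side to the cable-gland side, y along the row, z up; turned about z. The smaller two-key box nearby is a lamp switch: leave it.
- stop_key_top (a point): Centre of the flat top of the wide Stop key, 70 x 56 mm, no marks, +y end of the row: x -20, y +90 mm of the box. 80 mm above the bench when up (as at the start), 68 mm when down (solid stop). Interlocked with Run (36 mm wide, y +22 mm): as one goes down the other rises. About 3 N starts a key; past half its travel it snaps home and stays, before that it springs back.
- slow_key_top (a point): Centre of the flat top of the slow-speed key, 70 x 36 mm, one raised rib (1.5 mm), third in the row: x -20, y -42 mm of the box. 80 mm above the bench when up, 68 mm when down (solid stop). Interlocked with the fast key: as one goes down the other rises; forces as for Stop. At the start either one is down.
- fast_key_top (a point): Centre of the flat top of the fast-speed key, 70 x 36 mm, two raised ribs (1.5 mm), -y end of the row: x -20, y -102 mm of the box. 80 mm above the bench when up, 68 mm when down (solid stop). Interlocked with the slow key.

How it is judged:
By the outcome, as a careful person would: the job done as asked, in the order asked, and still so for the second after the job is handed in, with the robot touching nothing.
It also fails if it takes over 32 s, if anything falls off the work surface, if the arm or the gripper's body presses on something with over 40 N, if the wrist force passes 120 N, or if a joint passes its speed limit or range.

## Robot

A 6-joint arm with a two-finger parallel gripper is mounted at the origin on the work surface. World frame = base frame: x ahead of the robot, y to its left, z up, the work surface at z = 0. Lengths are in m, angles in rad, forces in N, time in s.
With the tool pointing down it reaches from about 0.225 to 0.725 m from the base axis. Payload 3.1 kg.
Tool frame: the origin (TCP) lies between the finger pads; the fingertips stand 14 mm ahead of it and the grasp point (between the pads) lies 5 mm behind it (bot.tip_reach is the distance from the TCP to the fingertips, in m); x points along the fingers, y is the direction in which the jaws open and shut, and the axes are right-handed (so a half turn about x gives the same grasp; the last joint's range is limited). The gripper opens to 85 mm and grips with 20 to 120 N. Pads are 22 mm wide; open, the fingers measure 114 mm over their backs; the gripper's body (76 mm by 85 mm) begins 54 mm behind the grasp point. The pads swing forward as they close: fully open they stand 13 mm farther back than shut.
Start: joints at [0.983, 0.048, 0.099, 1.622, 0, 1.443], TCP at [0.233, 0.47, 0.245] pointing down, gripper open.
Joint ranges: [-2.91, 2.91], [-0.99, 1.94], [-1.21, 1.42], [-2.12, 2.29], [-1.49, 1.47], [-3.14, 3.14]. Speed limits (rad/s): [2.79, 2.79, 3.14, 3.14, 3.14, 3.14].

## Interface

Orientations are given as a unit quaternion [x, y, z, w].
In Python, from plant import bot gives the robot as it stands.
- The arm moves only by the tool play_rows, never from a script. Its argument "steps" is a list of rows, each an object with "translation": the shift along the tool's x, y, z in cm, a list of three; "rotation": the turn, a rotation vector about the tool's x, y, z in degrees, a list of three. A call has exactly 10 rows; each row shifts and turns the pose as measured when the row begins, along the tool's axes as they then stand; what a row does not reach is not made up. A row lasts 1/12 s, in which the tool goes at most 41.7 mm and 7.16 degrees, less where a joint would pass 70% of its speed; a pose out of reach is approached as far as the arm can. A call is refused whole if a number of a shift passes 4.17 or a number of a turn 7.16, either way. A call with a gripper value outside its range is refused whole. "hand" is the opening, from -1 (shut) to 1 (fully open), set as the call begins (left out, the last holds). The fingers move at their own pace and stop on an object; "newtons" is the grip in N (left out, the last holds). Time passes only in rows, so rows that do not move let the fingers close, or fill a call up. It gives the time, the measured TCP pose, the force and the opening at its end, in the units of the state.
- bot.get_obs(): the state, without advancing time (a new reading comes with each control period).
- bot.capture(name): name is "scene" or "top" or "wrist"; returns the picture (384x512x3 uint8, red, green, blue); there is no depth.
- bot.camera_model(name): a dict with "K" (3x3 intrinsics, pixels), "camera_from_world" (4x4, takes a point from world to camera coordinates). Camera axes: x right, y down, z forward; pixel columns grow to the right and rows downward; lengths in m; the calibration is good to about 2 mm. A picture is of the moment at which its call begins: read the wrist's pose just before it. camera_model takes no time and is no camera call; for the wrist camera it gives the pose at the moment of the call.
- bot.close_job(): hands the job in, once; it reports no verdict.
The state is a dict: "time": time; "joint_positions": joint angles; "dq": joint speeds; "tau": joint torques, N m; "tool_pos": TCP position; "tcp_rot": TCP orientation; "force": force on the tool from outside, world axes, zero at the start; "wrist_torque": the same for the moment, N m; "width": opening from 0.0 (shut) to 1.0 (fully open).
Only numpy, scipy, OpenCV 4.12 (cv2) and the standard library are available. Lean on these libraries where they do the work, as an engineer would, in place of code of your own. Each camera call takes 0.05 s, during which the arm holds its last target.

## Working session

There is one attempt and no reset: what is moved stays moved. The work goes in short steps, Python scripts to look and compute and a tool call to move; the robot and the scene stay as the last step left them, time stands still between calls to the robot, and variables do not carry over. Pictures are saved under pics/ and viewed, and the job is handed in when it is done.

Besides the shell and the picture viewer there is one more tool, called after "Request:" by a JSON object that holds its "name" and its "arguments". play_rows: Moves the arm, as the interface text tells. Its arguments: {"type":"object","properties":{"steps":{"type":"array"},"hand":{"type":"number"},"newtons":{"type":"number"}},"required":["steps"]}

```bash
mkdir -p pics; ls; python3 - <<'E'
from plant import bot
import cv2
o=bot.get_obs()
for k,v in o.items(): print(k,v)
for n in("scene","top","wrist"):
    m=bot.camera_model(n); print(n,m["K"],m["camera_from_world"])
    cv2.imwrite(f"pics/{n}0.png",bot.capture(n)[:,:,::-1])
E
```

```text
pics
time 0.0
joint_positions [ 9.83186535e-01  4.87780227e-02  9.75355050e-02  1.62200143e+00
 -1.07461658e-05  1.44299654e+00]
dq [ 7.07211853e-06  5.30084135e-04  3.29591447e-03  3.46730866e-04
 -2.30566514e-03  6.06618171e-04]
tau [ 7.59060622e-04 -3.38784814e+01  3.20014036e+01  2.03533337e-02
 -2.10630637e-04 -2.26286765e-06]
tool_pos [0.23266208 0.46996129 0.2440717 ]
tcp_rot [ 0.160327    0.68880033 -0.16195084  0.68820148]
force [-0.2876604  -0.44053849 -0.39205824]
wrist_torque [-0.0099742  -0.01216197 -0.02018449]
width 1.0016804766174376
scene [[468.94780863   0.         255.73182689]
 [  0.         468.94780863 197.62167523]
 [  0.           0.           1.        ]] [[ 0.15616348  0.98756989 -0.01785132 -0.16506126]
 [ 0.60916116 -0.1105213  -0.7853074  -0.28795885]
 [-0.7775189   0.11176201 -0.61884862  1.31385285]
 [ 0.          0.          0.          1.        ]]
top [[402.19325187   0.         246.85112973]
 [  0.         402.19325187 199.94308256]
 [  0.           0.           1.        ]] [[-2.89964375e-02 -9.99579328e-01  6.11951763e-04  8.00253481e-02]
 [-9.77795622e-01  2.82373968e-02 -2.07649636e-01  5.69405366e-01]
 [ 2.07545004e-01 -6.61946346e-03 -9.78203074e-01  6.96733815e-01]
 [ 0.00000000e+00  0.00000000e+00  0.00000000e+00  1.00000000e+00]]
wrist [[337.02939837   0.         251.89374479]
 [  0.         337.02939837 191.42347703]
 [  0.           0.           1.        ]] [[ 0.44474498  0.89565474 -0.00212141 -0.52321656]
 [ 0.8627655  -0.42777516  0.26952572 -0.03456406]
 [ 0.2404945  -0.12170049 -0.96299085  0.37941694]
 [ 0.          0.          0.          1.        ]]
```

View pics/scene0.png

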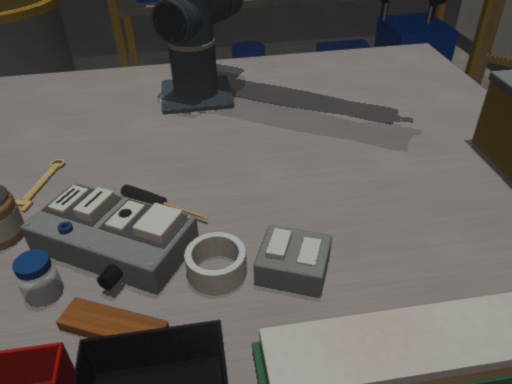

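View pics/top0.png

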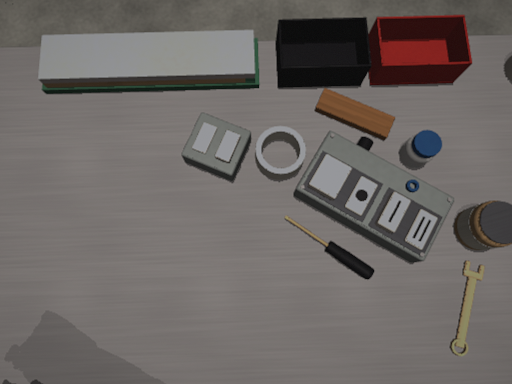

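View pics/wrist0.png

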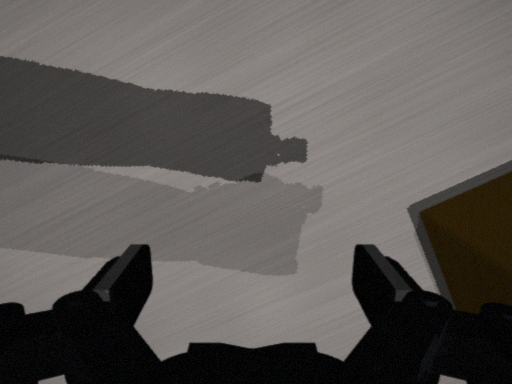

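The scene shows the four-key box at the front. In the top view Stop is near (331,176), Run with its disc at (361,196), slow with one rib at (395,212) and fast with two ribs at (422,229). The lamp switch is at (217,145). I'll segment the keys next.

```bash
cat > h.py <<'E'
import numpy as np,cv2
def ray(m,uv):
    T=m["camera_from_world"];R=T[:3,:3];c=-R.T@T[:3,3]
    d=R.T@np.linalg.inv(m["K"])@np.array([uv[0],uv[1],1.]);return c,d/np.linalg.norm(d)
def plane(m,uv,z):
    c,d=ray(m,uv);return c+d*(z-c[2])/d[2]
def tri(ms,uvs):
    A=0;b=0;rs=[ray(m,u) for m,u in zip(ms,uvs)]
    for c,d in rs:
        P=np.eye(3)-np.outer(d,d);A=A+P;b=b+P@c
    p=np.linalg.solve(A,b);return p,max(np.linalg.norm((np.eye(3)-np.outer(d,d))@(p-c)) for c,d in rs)
def proj(m,p):
    q=m["camera_from_world"]@np.r_[p,1];q=m["K"]@q[:3];return q[:2]/q[2]
E
python3 - <<'E'
import cv2,numpy as np
a=cv2.imread('pics/top0.png')[125:265,285:465];b=cv2.imread('pics/scene0.png')[170:300,15:215]
cv2.imwrite('pics/top0z.png',cv2.resize(a,None,fx=4,fy=4,interpolation=cv2.INTER_CUBIC))
cv2.imwrite('pics/scene0z.png',cv2.resize(b,None,fx=4,fy=4,interpolation=cv2.INTER_CUBIC))
for f,roi in(('top0',(285,125,465,265)),('scene0',(15,170,215,300))):
    im=cv2.imread(f'pics/{f}.png');hsv=cv2.cvtColor(im,cv2.COLOR_BGR2HSV)
    for th in (150,165,180):
        m=((hsv[...,2]>th)&(hsv[...,1]<50)).astype(np.uint8)
        k=np.zeros_like(m);x0,y0,x1,y1=roi;k[y0:y1,x0:x1]=1;m*=k
        m=cv2.morphologyEx(m,cv2.MORPH_CLOSE,np.ones((3,3)))
        cs,_=cv2.findContours(m,cv2.RETR_EXTERNAL,cv2.CHAIN_APPROX_NONE)
        for c in cs:
            if cv2.contourArea(c)>100: print(f,th,cv2.contourArea(c),np.round(cv2.minAreaRect(c)[0],1),np.round(cv2.minAreaRect(c)[1],1),cv2.minAreaRect(c)[2])
E
```

```text
top0 150 523.5 [421. 229.] [17. 34.] 26.56505012512207
top0 150 550.5 [394.1 211.4] [17.9 34.2] 28.07248878479004
top0 150 525.5 [361.  195.3] [17.3 33.3] 28.610458374023438
top0 150 883.0 [330.2 175.7] [28.4 33.5] 29.05460548400879
top0 150 184.5 [294.5 149.5] [45. 19.] 90.0
scene0 150 279.0 [199.5 253. ] [42. 29.] 90.0
scene0 150 781.5 [157.5 218.5] [25.2 44.6] 43.2642936706543
scene0 150 428.5 [124.5 214.5] [14.1 38.2] 45.0
scene0 150 395.5 [ 93.3 199.8] [13.  39.6] 48.366458892822266
scene0 150 359.0 [ 67.6 197.6] [12.2 39.3] 49.89908981323242
```

View pics/top0z.png

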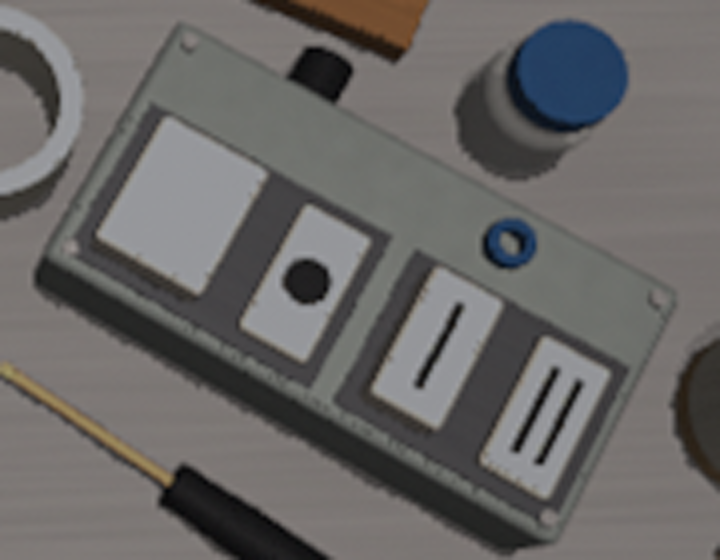

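View pics/scene0z.png

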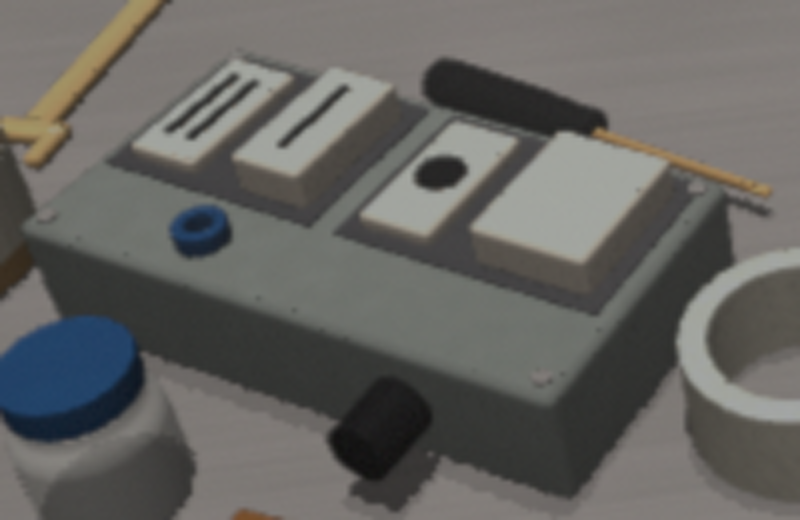

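```bash
python3 - <<'E'
from plant import bot
from h import *
mt=bot.camera_model('top');ms=bot.camera_model('scene')
f=lambda L,o:(np.array(L,float)+.5)/4-.5+np.array(o)
K={'stop':([(172,115),(267,178),(203,293),(97,240)],[(472,228),(585,263),(668,160),(563,132)]),
'slow':([(435,265),(503,300),(440,430),(371,390)],[(235,158),(300,180),(397,87),(333,70)]),
'run':([(308,205),(372,240),(308,362),(240,325)],[(360,215),(420,238),(519,138),(458,123)]),
'fast':([(545,337),(611,372),(548,499),(481,460)],[(132,147),(183,165),(292,74),(243,58)])}
C={}
for k,(a,b) in K.items():
    A=f(a,(285,125));B=f(b,(15,170))
    # scene image order: cable-side first. top order: cable-side left, cable-side right, near right, near left
    B=np.array([B[1],B[0],B[3],B[2]]) # scene mirrored: right->left is +y side
    P=[tri([mt,ms],[u,v]) for u,v in zip(A,B)]
    Q=np.array([p for p,_ in P]);C[k]=Q.mean(0)
    pc=plane(mt,A.mean(0),.080 if k in('stop','slow') else .068)
    ps=plane(ms,B.mean(0),.080 if k in('stop','slow') else .068)
    print(k,Q.mean(0).round(4),'z',Q[:,2].round(4),'res',[round(r,4) for _,r in P],'top',pc.round(4),'scene',ps.round(4))
v=C['stop']-C['fast'];print(np.linalg.norm(v[:2]),np.degrees(np.arctan2(v[1],v[0]))-90)
v=C['stop']-C['slow'];print(np.linalg.norm(v[:2]),np.degrees(np.arctan2(v[1],v[0]))-90)
E
```

```text
stop [ 0.6091 -0.0938  0.0754] z [0.0761 0.074  0.0762 0.0753] res [np.float64(0.0015), np.float64(0.0002), np.float64(0.0008), np.float64(0.0005)] top [ 0.6076 -0.0931  0.08  ] scene [ 0.6158 -0.093   0.08  ]
slow [ 0.5397 -0.205   0.075 ] z [0.0741 0.0759 0.0748 0.0753] res [np.float64(0.0001), np.float64(0.0001), np.float64(0.0), np.float64(0.0003)] top [ 0.5386 -0.2032  0.08  ] scene [ 0.5473 -0.2035  0.08  ]
run [ 0.5735 -0.1517  0.0637] z [0.0625 0.0638 0.0635 0.0649] res [np.float64(0.0013), np.float64(0.0001), np.float64(0.001), np.float64(0.0003)] top [ 0.5723 -0.1501  0.068 ] scene [ 0.5797 -0.1513  0.068 ]
fast [ 0.5072 -0.2564  0.0641] z [0.0627 0.063  0.0651 0.0655] res [np.float64(0.002), np.float64(0.0002), np.float64(0.0013), np.float64(0.0005)] top [ 0.5063 -0.2542  0.068 ] scene [ 0.5133 -0.2554  0.068 ]
0.19187937839590094 -32.077667227519505
0.1310750541517265 -31.964536540194572
```

```bash
cat >> h.py <<'E'
from scipy.spatial.transform import Rotation as Rn
def togo(bot,p):
    o=bot.get_obs();R=Rn.from_quat(o["tcp_rot"]).as_matrix()
    print('t',round(o["time"],2),'pos',np.round(o["tool_pos"],4),'F',np.round(o["force"],1),'w',round(o["width"],2),'q',np.round(o["joint_positions"],2))
    print('axes x,y,z',np.round(R.T,3).tolist())
    print('togo cm',np.round(100*R.T@(np.array(p)-o["tool_pos"]),2))
E
python3 - <<'E'
from plant import bot
from h import *
print(bot.tip_reach)
togo(bot,[.57,-.10,.20])
E
```

```text
0.014
t 0.15 pos [0.2327 0.4701 0.2444] F [ 0.2 -0.1  0.5] w 1.0 q [ 0.98  0.05  0.1   1.62 -0.    1.44]
axes x,y,z [[-0.001, -0.002, -1.0], [0.444, 0.896, -0.002], [0.896, -0.444, -0.0]]
togo cm [  4.49 -36.11  55.52]
```

Request:
{"name": "play_rows", "arguments": {"steps": [{"translation":[0.2,-2.2,3.4],"rotation":[0,0,0]},{"translation":[0.2,-2.2,3.4],"rotation":[0,0,0]},{"translation":[0.2,-2.2,3.4],"rotation":[0,0,0]},{"translation":[0.2,-2.2,3.4],"rotation":[0,0,0]},{"translation":[0.2,-2.2,3.4],"rotation":[0,0,0]},{"translation":[0.2,-2.2,3.4],"rotation":[0,0,0]},{"translation":[0.2,-2.2,3.4],"rotation":[0,0,0]},{"translation":[0.2,-2.2,3.4],"rotation":[0,0,0]},{"translation":[0.2,-2.2,3.4],"rotation":[0,0,0]},{"translation":[0.2,-2.2,3.4],"rotation":[0,0,0]}], "hand": -1, "newtons": 40}}

```text
time: 0.98
tool_pos: [0.4425, 0.1183, 0.2182]
tcp_rot: [0.154, 0.692, -0.155, 0.688]
force: [1.1, 1.1, -0.5]
width: -0.002
```

```bash
python3 - <<'E'
from plant import bot
from h import *
togo(bot,[.57,-.10,.20])
E
```

```text
t 0.98 pos [0.4425 0.1183 0.2182] F [ 1.1  1.1 -0.5] w -0.0 q [ 0.11 -0.12 -0.12  1.58 -0.    0.55]
axes x,y,z [[-0.006, -0.001, -1.0], [0.426, 0.905, -0.003], [0.905, -0.426, -0.005]]
togo cm [  1.76 -14.31  20.84]
```

Request:
{"name": "play_rows", "arguments": {"steps": [{"translation":[0.2,-2.2,3.2],"rotation":[0,0,0]},{"translation":[0.2,-2.2,3.2],"rotation":[0,0,0]},{"translation":[0.2,-2.2,3.2],"rotation":[0,0,0]},{"translation":[0.2,-2.2,3.2],"rotation":[0,0,0]},{"translation":[0.2,-2.2,3.2],"rotation":[0,0,0]},{"translation":[0.2,-2.2,3.2],"rotation":[0,0,0]},{"translation":[0.2,-1.2,1.8],"rotation":[0,0,0]},{"translation":[0,0,0],"rotation":[0,0,0]},{"translation":[0,0,0],"rotation":[0,0,0]},{"translation":[0,0,0],"rotation":[0,0,0]}]}}

```text
time: 1.82
tool_pos: [0.5751, -0.1232, 0.1954]
tcp_rot: [0.158, 0.693, -0.16, 0.685]
force: [0.3, 0.4, -0.6]
width: 0.001
```

```bash
python3 - <<'E'
from plant import bot
from h import *
togo(bot,[.61,-.093,.12])
m=bot.camera_model('wrist');im=bot.capture('wrist');cv2.imwrite('pics/w1.png',im[:,:,::-1])
for p in ([.61,-.093,.08],[.541,-.204,.08]): print(proj(m,p))
np.savez('w1.npz',K=m['K'],T=m['camera_from_world'])
E
```

```text
t 1.82 pos [ 0.5751 -0.1232  0.1954] F [ 0.3  0.4 -0.6] w 0.0 q [-0.32  0.22  0.19  1.55 -0.    0.13]
axes x,y,z [[-0.012, 0.0, -1.0], [0.438, 0.899, -0.005], [0.899, -0.438, -0.011]]
togo cm [7.49 4.28 1.9 ]
[308.89537516 215.6992168 ]
[138.42914098 198.91058359]
```

View pics/w1.png

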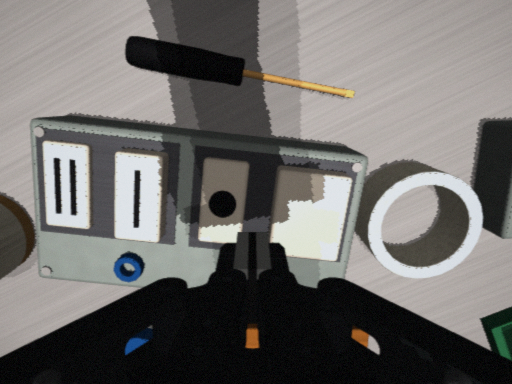

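Wrist view: the Stop top is centred at about (310,213), where I predicted (309,216). Slow is at about (138,196), predicted (138,199). They agree within about 2 mm. Next I'll move above Stop.

Request:
{"name": "play_rows", "arguments": {"steps": [{"translation":[1.5,1.4,0.6],"rotation":[0,0,0]},{"translation":[1.5,1.4,0.6],"rotation":[0,0,0]},{"translation":[1.5,1.4,0.6],"rotation":[0,0,0]},{"translation":[1.5,0,0],"rotation":[0,0,0]},{"translation":[1.5,0,0],"rotation":[0,0,0]},{"translation":[0,0,0],"rotation":[0,0,0]},{"translation":[0,0,0],"rotation":[0,0,0]},{"translation":[0,0,0],"rotation":[0,0,0]},{"translation":[0,0,0],"rotation":[0,0,0]},{"translation":[0,0,0],"rotation":[0,0,0]}]}}

```text
time: 2.7
tool_pos: [0.6094, -0.0781, 0.12]
tcp_rot: [0.153, 0.694, -0.154, 0.687]
force: [-0.4, 0.6, -0.8]
width: 0.003
```

```bash
python3 - <<'E'
from plant import bot
from h import *
togo(bot,[.609,-.093,.082])
cv2.imwrite('pics/s1.png',cv2.resize(bot.capture('scene')[150:320,0:260,::-1],None,fx=3,fy=3))
E
```

```text
t 2.7 pos [ 0.6094 -0.0781  0.12  ] F [-0.4  0.6 -0.8] w 0.0 q [-0.24  0.3   0.13  1.42 -0.    0.2 ]
axes x,y,z [[-0.009, 0.001, -1.0], [0.424, 0.906, -0.003], [0.906, -0.424, -0.009]]
togo cm [ 3.8  -1.35  0.63]
```

View pics/s1.png

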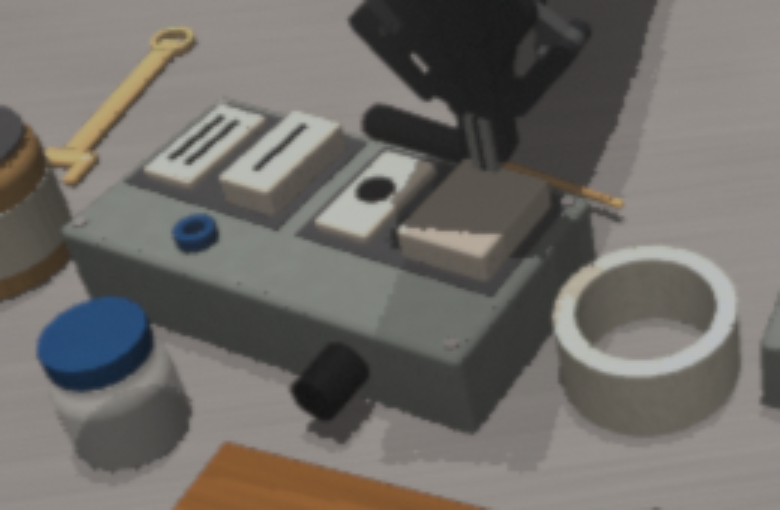

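The tool has come out about 1.4 cm too far in +y, and Stop is still up under the fingertip at (487,168). I'll correct that and go down gently.

Request:
{"name": "play_rows", "arguments": {"steps": [{"translation":[0.5,-0.6,0.3],"rotation":[0,0,0]},{"translation":[0.5,-0.5,0.2],"rotation":[0,0,0]},{"translation":[0.5,-0.1,0.1],"rotation":[0,0,0]},{"translation":[0,0,0],"rotation":[0,0,0]},{"translation":[0,0,0],"rotation":[0,0,0]},{"translation":[0,0,0],"rotation":[0,0,0]},{"translation":[0,0,0],"rotation":[0,0,0]},{"translation":[0,0,0],"rotation":[0,0,0]},{"translation":[0,0,0],"rotation":[0,0,0]},{"translation":[0,0,0],"rotation":[0,0,0]}]}}

```text
time: 3.58
tool_pos: [0.6111, -0.0952, 0.1063]
tcp_rot: [0.154, 0.691, -0.155, 0.689]
force: [0.3, 0.1, 0.2]
width: -0.003
```

```bash
python3 - <<'E'
from plant import bot
from h import *
togo(bot,[.609,-.093,.082])
E
```

```text
t 3.58 pos [ 0.6111 -0.0952  0.1063] F [0.3 0.1 0.2] w -0.0 q [-0.26  0.31  0.12  1.38 -0.    0.18]
axes x,y,z [[-0.004, -0.0, -1.0], [0.426, 0.905, -0.002], [0.905, -0.426, -0.004]]
togo cm [ 2.43  0.11 -0.27]
```

Request:
{"name": "play_rows", "arguments": {"steps": [{"translation":[0.4,0,0],"rotation":[0,0,0]},{"translation":[0.4,0,0],"rotation":[0,0,0]},{"translation":[0.4,0,0],"rotation":[0,0,0]},{"translation":[0.4,0,0],"rotation":[0,0,0]},{"translation":[0.4,0,0],"rotation":[0,0,0]},{"translation":[0.3,0,0],"rotation":[0,0,0]},{"translation":[0.2,0,0],"rotation":[0,0,0]},{"translation":[0.1,0,0],"rotation":[0,0,0]},{"translation":[0.1,0,0],"rotation":[0,0,0]},{"translation":[0.1,0,0],"rotation":[0,0,0]}]}}

```text
time: 4.42
tool_pos: [0.612, -0.095, 0.082]
tcp_rot: [0.154, 0.69, -0.155, 0.69]
force: [-1.6, 0.8, 5.9]
width: -0.001
```

```bash
python3 - <<'E'
from plant import bot
from h import *
togo(bot,[.609,-.093,.082])
cv2.imwrite('pics/s2.png',cv2.resize(bot.capture('scene')[150:320,0:260,::-1],None,fx=3,fy=3))
E
```

```text
t 4.42 pos [ 0.612 -0.095  0.082] F [-1.6  0.8  5.9] w -0.0 q [-0.26  0.31  0.08  1.33 -0.    0.18]
axes x,y,z [[0.0, -0.002, -1.0], [0.425, 0.905, -0.001], [0.905, -0.425, 0.001]]
togo cm [ 0.    0.05 -0.35]
```

View pics/s2.png

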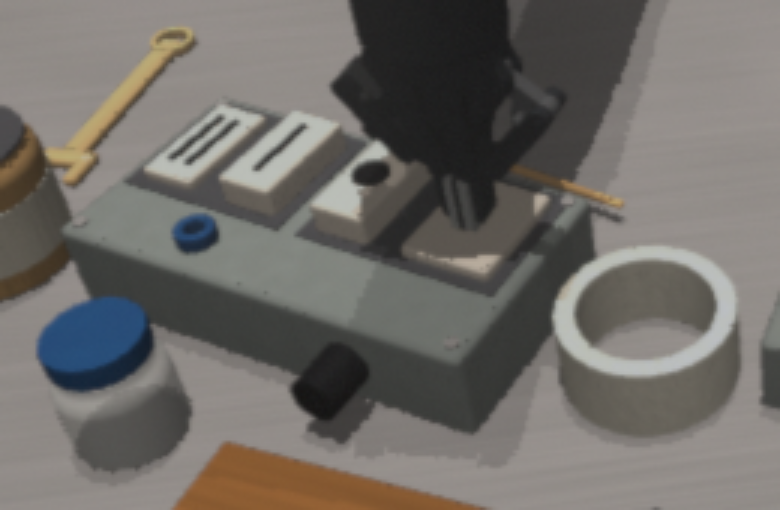

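Stop is down and Run is up, with the tip at 0.068 and about 6 N. I'll press once more to seat it, then lift.

Request:
{"name": "play_rows", "arguments": {"steps": [{"translation":[0.4,0,0],"rotation":[0,0,0]},{"translation":[0.4,0,0],"rotation":[0,0,0]},{"translation":[-1.0,0,0],"rotation":[0,0,0]},{"translation":[-1.5,0,0],"rotation":[0,0,0]},{"translation":[-1.5,0,0],"rotation":[0,0,0]},{"translation":[-1,0,0],"rotation":[0,0,0]},{"translation":[0,0,0],"rotation":[0,0,0]},{"translation":[0,0,0],"rotation":[0,0,0]},{"translation":[0,0,0],"rotation":[0,0,0]},{"translation":[0,0,0],"rotation":[0,0,0]}]}}

```text
time: 5.3
tool_pos: [0.6116, -0.0946, 0.1326]
tcp_rot: [0.153, 0.689, -0.155, 0.691]
force: [-0.2, -0.2, 0.4]
width: 0.001
```

```bash
python3 - <<'E'
from plant import bot
from h import *
togo(bot,[.540,-.204,.125])
E
```

```text
t 5.3 pos [ 0.6116 -0.0946  0.1326] F [-0.2 -0.2  0.4] w 0.0 q [-0.26  0.29  0.15  1.43 -0.    0.18]
axes x,y,z [[0.003, -0.002, -1.0], [0.425, 0.905, -0.001], [0.905, -0.425, 0.003]]
togo cm [  0.77 -12.94  -1.83]
```

Request:
{"name": "play_rows", "arguments": {"steps": [{"translation":[0,-2.2,-0.3],"rotation":[2,0,0]},{"translation":[0,-2.2,-0.3],"rotation":[2,0,0]},{"translation":[0,-2.2,-0.3],"rotation":[2,0,0]},{"translation":[0,-2.2,-0.3],"rotation":[0,0,0]},{"translation":[0,-2.0,-0.3],"rotation":[0,0,0]},{"translation":[0,-1.0,-0.2],"rotation":[0,0,0]},{"translation":[0,0,0],"rotation":[0,0,0]},{"translation":[0,0,0],"rotation":[0,0,0]},{"translation":[0,0,0],"rotation":[0,0,0]},{"translation":[0,0,0],"rotation":[0,0,0]}]}}

```text
time: 6.13
tool_pos: [0.5339, -0.1885, 0.1217]
tcp_rot: [0.191, 0.685, -0.189, 0.677]
force: [-0.2, 0.3, -0.3]
width: 0.003
```

```bash
python3 - <<'E'
from plant import bot
from h import *
togo(bot,[.540,-.204,.106])
m=bot.camera_model('wrist');im=bot.capture('wrist');cv2.imwrite('pics/w3.png',im[:,:,::-1])
print(proj(m,[.54,-.204,.08]))
E
```

```text
t 6.13 pos [ 0.5339 -0.1885  0.1217] F [-0.2  0.3 -0.3] w 0.0 q [-0.46  0.17 -0.01  1.4   0.    0.09]
axes x,y,z [[-0.01, 0.006, -1.0], [0.519, 0.855, -0.0], [0.855, -0.519, -0.012]]
togo cm [ 1.55 -1.01  1.34]
[235.06851598 250.85385524]
```

View pics/w3.png

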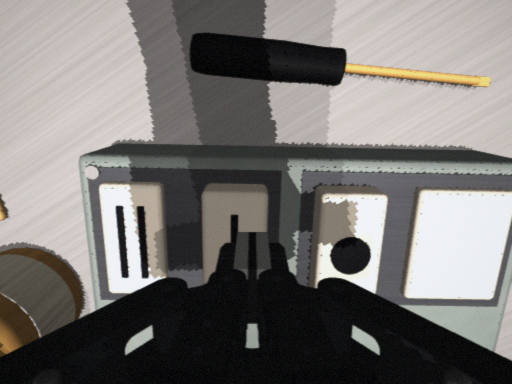

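The slow key with its single rib is centred at column 235, as predicted. Run is still up and Stop is down. Now I'll line up.

Request:
{"name": "play_rows", "arguments": {"steps": [{"translation":[0.5,-0.5,0.6],"rotation":[0,0,0]},{"translation":[0.5,-0.4,0.6],"rotation":[0,0,0]},{"translation":[0.3,-0.1,0.2],"rotation":[0,0,0]},{"translation":[0,0,0],"rotation":[0,0,0]},{"translation":[0,0,0],"rotation":[0,0,0]},{"translation":[0,0,0],"rotation":[0,0,0]},{"translation":[0,0,0],"rotation":[0,0,0]},{"translation":[0,0,0],"rotation":[0,0,0]},{"translation":[0,0,0],"rotation":[0,0,0]},{"translation":[0,0,0],"rotation":[0,0,0]}]}}

```text
time: 7.02
tool_pos: [0.5434, -0.2037, 0.1067]
tcp_rot: [0.19, 0.685, -0.188, 0.677]
force: [-0.2, -1.4, -0.4]
width: -0.003
```

```bash
python3 - <<'E'
from plant import bot
from h import *
togo(bot,[.540,-.204,.082])
E
```

```text
t 7.02 pos [ 0.5434 -0.2037  0.1067] F [-0.2 -1.4 -0.4] w -0.0 q [-0.47  0.22  0.01  1.37  0.    0.07]
axes x,y,z [[-0.01, 0.006, -1.0], [0.515, 0.857, 0.001], [0.857, -0.515, -0.012]]
togo cm [ 2.47 -0.2  -0.24]
```

Request:
{"name": "play_rows", "arguments": {"steps": [{"translation":[0.4,-0.1,-0.1],"rotation":[0,0,0]},{"translation":[0.4,-0.1,-0.1],"rotation":[0,0,0]},{"translation":[0.4,0,0],"rotation":[0,0,0]},{"translation":[0.4,0,0],"rotation":[0,0,0]},{"translation":[0.4,0,0],"rotation":[0,0,0]},{"translation":[0.3,0,0],"rotation":[0,0,0]},{"translation":[0.2,0,0],"rotation":[0,0,0]},{"translation":[0.2,0,0],"rotation":[0,0,0]},{"translation":[0.2,0,0],"rotation":[0,0,0]},{"translation":[0.3,0,0],"rotation":[0,0,0]}]}}

```text
time: 7.85
tool_pos: [0.5408, -0.2045, 0.082]
tcp_rot: [0.19, 0.683, -0.188, 0.68]
force: [-5.5, 3.6, 16.5]
width: 0.002
```

```bash
python3 - <<'E'
from plant import bot
from h import *
togo(bot,[.540,-.204,.082])
cv2.imwrite('pics/s3.png',cv2.resize(bot.capture('scene')[150:320,0:260,::-1],None,fx=3,fy=3))
E
```

```text
t 7.85 pos [ 0.5408 -0.2045  0.082 ] F [-5.5  3.6 16.5] w 0.0 q [-0.48  0.22 -0.04  1.32  0.    0.06]
axes x,y,z [[-0.005, 0.003, -1.0], [0.515, 0.857, 0.001], [0.857, -0.515, -0.006]]
togo cm [-0.    0.   -0.09]
```

View pics/s3.png

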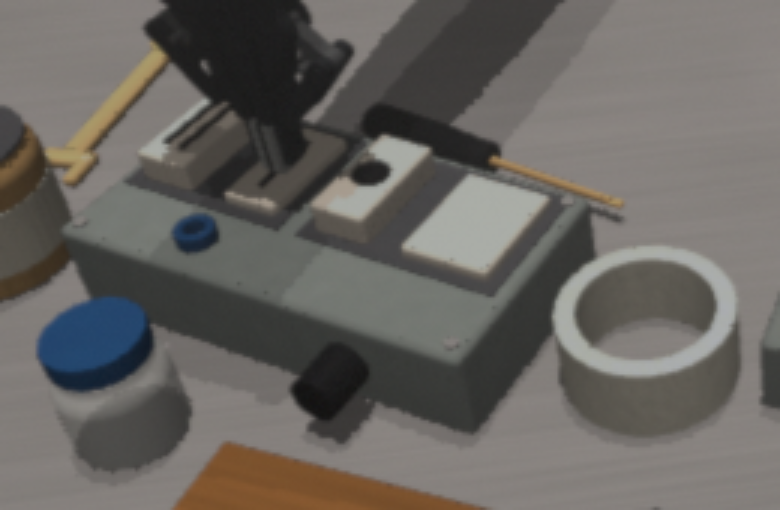

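Slow is down against its stop at 16 N, fast has popped up, and Stop is still down with Run up. I'll lift straight off and then move back clear.

Request:
{"name": "play_rows", "arguments": {"steps": [{"translation":[-0.8,0,0],"rotation":[0,0,0]},{"translation":[-1.5,0,0],"rotation":[0,0,0]},{"translation":[-2,0,0],"rotation":[0,0,0]},{"translation":[-2.5,0,0],"rotation":[0,0,0]},{"translation":[-2.5,0,-1],"rotation":[0,0,0]},{"translation":[-1,0,-3],"rotation":[0,0,0]},{"translation":[0,0,-3],"rotation":[0,0,0]},{"translation":[0,0,-3],"rotation":[0,0,0]},{"translation":[0,0,-2],"rotation":[0,0,0]},{"translation":[0,0,0],"rotation":[0,0,0]}]}}

```text
time: 8.73
tool_pos: [0.4355, -0.1417, 0.1903]
tcp_rot: [0.19, 0.683, -0.188, 0.68]
force: [0.8, -0.6, 0.7]
width: 0.0
```

Request:
{"name": "play_rows", "arguments": {"steps": [{"translation":[0,0,0],"rotation":[0,0,0]},{"translation":[0,0,0],"rotation":[0,0,0]},{"translation":[0,0,0],"rotation":[0,0,0]},{"translation":[0,0,0],"rotation":[0,0,0]},{"translation":[0,0,0],"rotation":[0,0,0]},{"translation":[0,0,0],"rotation":[0,0,0]},{"translation":[0,0,0],"rotation":[0,0,0]},{"translation":[0,0,0],"rotation":[0,0,0]},{"translation":[0,0,0],"rotation":[0,0,0]},{"translation":[0,0,0],"rotation":[0,0,0]}]}}

```text
time: 9.57
tool_pos: [0.4386, -0.1438, 0.1893]
tcp_rot: [0.19, 0.683, -0.189, 0.68]
force: [0.4, -1.1, -0.7]
width: 0.001
```

```bash
python3 - <<'E'
from plant import bot
from h import *
togo(bot,[.540,-.204,.082])
cv2.imwrite('pics/s4.png',cv2.resize(bot.capture('scene')[150:320,0:260,::-1],None,fx=3,fy=3))
E
```

```text
t 9.57 pos [ 0.4386 -0.1438  0.1893] F [ 0.4 -1.1 -0.7] w 0.0 q [-0.46 -0.12 -0.17  1.52  0.    0.08]
axes x,y,z [[-0.003, 0.002, -1.0], [0.516, 0.857, 0.0], [0.857, -0.516, -0.004]]
togo cm [10.68  0.07 11.84]
```

View pics/s4.png

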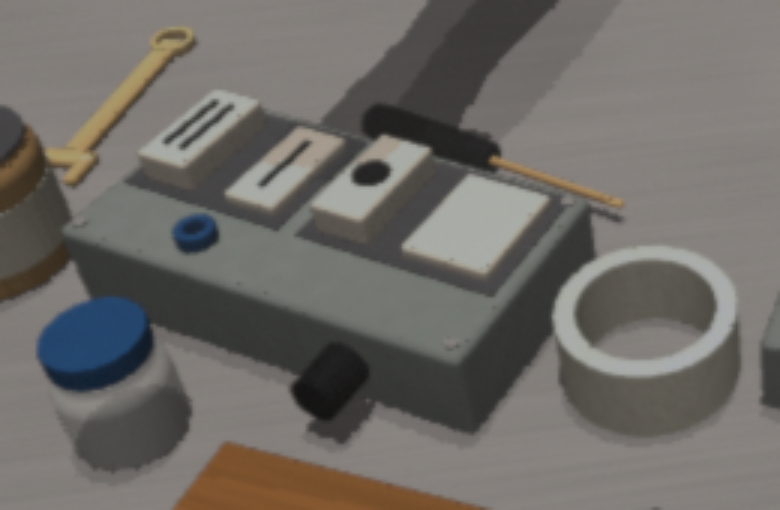

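Final state with the arm clear: fast (200,130) is up, slow (287,168) down, Run (372,180) up and Stop (478,222) down. The ring and the other things nearby haven't moved.

```bash
python3 -c "
from plant import bot
print(bot.close_job())"
```

```text
the job is handed in; nothing more can be done
None
```

The job is done and handed in at about 9.6 s on the robot's clock. I pressed Stop fully down and Run popped up. The fast key was the one down at the start, so I then pressed slow fully down, fast popped up, and I lifted the arm clear.

**Last checks:** the final scene picture shows Stop and slow down, Run and fast up, and the nearby objects where they were. The robot is touching nothing, with the wrist force near zero. Both presses ended with the fingertips 68 mm above the bench, reading about 6 N on Stop and about 17 N on slow. I pressed Stop a little further afterwards and did not read the force then.

**What disagreed:**
- **Key heights:** triangulation from two views gave heights about 4–5 mm below the stated ones. The fingertip height when pressed agreed with the text.
- **Slow key:** its rib should have held the tip about 1.5 mm higher than 68 mm, so that reading is slightly low. The picture still shows the key fully down.
- **Arm moves:** some moves ended up to about 2 cm off, and I corrected each one before pressing.

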